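# Hang the L-plate level on the stand

## Task

Draw the blue L-shaped test plate out of its leaning rack and hang it upright on the pin of the green stand, over the tray, by the one hole of its row that lets it hang level, so that its next coat runs off evenly. Leave it hanging freely and still, and do not disturb the grey plate, the tray or the paint tin.

Things in the scene. Friction and masses are not known exactly. Their poses are not given: they have to be found in the camera images.
- blue_plate_mid (a point): Blue-painted L-shaped plate, bare metal strip along the top, 8 mm thick all over, even aluminium, 0.16 to 0.26 kg. Point: centre of the middle hole, mid-thickness. Axes: x through the thickness, y along the top edge, z up the plate. Five through holes, 11 mm wide, at y -42, -21, 0, +21, +42 mm, all at z 0. The bar of the L spans y -70 to +70 mm, z -23 to +13 mm (its top edge).
- blue_plate_foot (a point): Middle of the lower edge of the blue plate's leg, same axes. The leg is the rest of the L: it goes down from the bar's +y end, y +14 to +70 mm and z -107 to -23 mm measured from the middle hole.
- grey_plate_mid (a point): A second plate, grey, mirror image of the blue one: its leg goes down from the -y end; same sizes, point and axes. It stays in its slot of the rack.
- rack: White sheet-metal rack, fixed; origin under its middle on the bench. Two parallel slots, 90 mm apart along its x; a plate stands in each on its foot, top leaning 30 degrees from vertical towards the rack's -x side, which is roughly the robot's right (-y). Which plate is in which slot varies. A wire rest under a plate's lower face reaches 75 mm up the plate from the foot; the top 45 mm is free on both faces.
- rack_lip (a point): Middle of the upper edge of the lip above the plate in the right-hand slot (the other slot has one too). A slot is 28 mm deep along a plate's slope, measured from its foot, and 3 mm wider than the plate, so a plate has to be drawn out along its own slope for at least 28 mm before it can be turned. Axes as the rack's.
- pin (a point): Point on the axis of the steel hanging pin, 5 mm thick, of the green stand, 215 mm above the bench; axes level, z up. From here the pin runs 32 mm to its rounded free end along -x (to the robot's side), rising at 8 degrees, and 27 mm along +x, falling at 8 degrees, to a brass collar 20 mm wide. A plate may hang anywhere between.
- stand: Rod stand with the pin, fixed; origin under the rod, which is 12 mm thick, 65 mm along +x from the pin's point, and ends 15 mm above it; beside and above it all is free. Green base plate 165 x 200 mm, 10 mm thick, reaching 135 mm along -x. Fingers may pass on either side of the pin.
- tray_mid (a point): Shallow steel tray, 104 x 150 x 22 mm, loose on the stand's base under the pin; the point is its centre. Its rim is 32 mm above the bench.
- tin_mid (a point): Small paint tin, 62 mm wide and 76 mm high, loose on the bench beyond the gap between rack and stand; the point is its centre.

How it is judged:
On the way:
1. the blue plate is drawn clear of the rack (distance between blue_plate_mid and rack above 0.2 m), for 0.1 s.
At the end, for the whole second after the job is handed in: The blue plate hangs on the pin through one of its holes, its top edge within 7.5 degrees of level and its face upright within 17 degrees, carried by the stand, at rest; the grey plate, the tray and the tin are within 20 mm of where they stood (angle between blue_plate_mid's own y axis and vertical between 1.4408 and 1.7008 rad and angle between blue_plate_mid's own z axis and vertical below 0.3 rad and z of pin in the frame of blue_plate_mid between -0.006 and 0.009 m and y of pin in the frame of blue_plate_mid between -0.05 and 0.05 m and x of blue_plate_mid in the frame of pin between -0.04 and 0.04 m and contact force between blue_plate and stand above 0.8 N and linear speed of blue_plate below 0.03 m/s and angular speed of blue_plate below 0.4 rad/s and distance of each of grey_plate_mid, tray_mid, tin_mid from where it was at the start of the episode below 0.02 m); the robot touches nothing.
It fails at once if the grey plate is pulled out or knocked over (distance of grey_plate_mid from where it was at the start of the episode above 0.03 m).
It fails at once if the tray is pushed about (distance of tray_mid from where it was at the start of the episode above 0.03 m).
It fails at once if the paint tin is pushed or tipped (distance of tin_mid from where it was at the start of the episode above 0.03 m or angle between tin_mid's own z axis and vertical above 0.5 rad).
It also fails if it takes over 48 s, if anything falls off the work surface, if the arm or the gripper's body presses on something with over 40 N, if the wrist force passes 120 N, or if a joint passes its speed limit or range.

## Robot

A 7-joint arm with a two-finger parallel gripper is mounted at the origin on a cart in front of the work surface, level with it; the furniture and walls round the work are solid. World frame = base frame: x ahead of the robot, y to its left, z up, the work surface at z = 0. Lengths are in m, angles in rad, forces in N, time in s.
With the tool pointing down it reaches from about 0.425 to 0.875 m from the base axis. Payload 4.7 kg.
Tool frame: the origin (TCP) lies between the finger pads; the fingertips stand 25 mm ahead of it and the grasp point (between the pads) lies 6 mm ahead of it; z points along the fingers, y is the direction in which the jaws open and shut (so a half turn about z gives the same grasp; the last joint's range is limited). The gripper opens to 87 mm and grips with 3 to 60 N. Pads are 19 mm wide; open, the fingers measure 117 mm over their backs; the gripper's body (75 mm by 190 mm) begins 51 mm behind the grasp point.
Start: joints at [0.014, 0.321, -0.07, 1.45, 0.023, 1.371, -0.057], TCP at [0.65, -0, 0.248] pointing down, gripper open.
Joint ranges: [-2.86, 2.86], [-0.3, 2.09], [-1.38, 1.24], [0.06, 2.45], [-1.56, 4.7], [0.09, 2.05], [-2.69, 2.69]. Speed limits (rad/s): [2.57, 2.57, 3.14, 3.14, 3.14, 3.14, 3.14].

## Interface

Orientations are given as a rotation vector (axis times angle).
In Python, from bench import * gives the robot as it stands.
- The arm moves only by the tool send_rows, never from a script. Its arguments are lists of equal length, an entry for each row: "rotation": the turn, a rotation vector about the tool's x, y, z in degrees, a list of three; "slide": the shift along the tool's x, y, z in mm, a list of three; "fingers": the gripper command: -1 is fully open, 1 is shut, values between are in proportion. In form: {"rotation": [[wx, wy, wz], ...], "slide": [[tx, ty, tz], ...], "fingers": [fingers, ...]}. A call has 1 to 12 rows; each row is the pose to reach, as a shift and turn from the pose commanded when the call began, along the tool's axes at that moment; what a row does not reach only later rows make up. A row lasts 1/10 s, in which the tool goes at most 50 mm and 8.59 degrees, less where a joint would pass 70% of its speed; a pose out of reach is approached as far as the arm can. A call with a gripper value outside its range is refused whole. The fingers move at their own pace and stop on an object; "force" is the grip in N (left out, the last holds). Time passes only in rows, so rows that repeat a pose let the fingers close. It gives the time, the measured TCP pose, the force and the opening at its end, in the units of the state.
- get_state(): the state, without advancing time (a new reading comes with each control period).
- get_image(name): name is "scene" or "side" or "wrist"; returns the picture (480x640x3 uint8, red, green, blue); there is no depth.
- camera_model(name): a dict with "intrinsics" (3x3 intrinsics, pixels), "rvec" (rotation vector, rad) and "tvec" (3), from world to camera coordinates, as OpenCV has them. Camera axes: x right, y down, z forward; pixel columns grow to the right and rows downward; lengths in m; the calibration is good to about 2 mm. A picture is of the moment at which its call begins: read the wrist's pose just before it. camera_model takes no time and is no camera call; for the wrist camera it gives the pose at the moment of the call.
- close_job(): hands the job in, once; it reports no verdict.
The state is a dict: "time": time; "joint_positions": joint angles; "qd": joint speeds; "joint_torque": joint torques, N m; "position": TCP position; "tool_rot": TCP orientation; "ft_force": force on the tool from outside, world axes, zero at the start; "torque": the same for the moment, N m; "grip_width": opening from 0.0 (shut) to 1.0 (fully open).
Only numpy, scipy, OpenCV 4.12 (cv2) and the standard library are available. Lean on these libraries where they do the work, as an engineer would, in place of code of your own. Each camera call takes 0.05 s, during which the arm holds its last target.

## Working session

There is one attempt and no reset: what is moved stays moved. The work goes in short steps, Python scripts to look and compute and a tool call to move; the robot and the scene stay as the last step left them, time stands still between calls to the robot, and variables do not carry over. Pictures are saved under pics/ and viewed, and the job is handed in when it is done.

Besides the shell and the picture viewer there is one more tool, called in YAML: its name, and indented under it one key for each argument. send_rows: Moves the arm, as the interface text tells. Its arguments: {"type":"object","properties":{"rotation":{"type":"array"},"slide":{"type":"array"},"fingers":{"type":"array"},"force":{"type":"number"}},"required":["rotation","slide","fingers"]}

```bash
ls; mkdir -p pics; python3 - <<'E'
from bench import *
import cv2
print(get_state())
for n in ["scene","side","wrist"]:
    im=get_image(n); cv2.imwrite(f"pics/{n}0.png",im[:,:,::-1]); m=camera_model(n); print(n,m)
E
```

```text
pics
{'time': 0.0, 'joint_positions': array([ 0.01412208,  0.32183665, -0.07006694,  1.45167071,  0.02260248,
        1.37081522, -0.0569088 ]), 'qd': array([-0.00043334,  0.00141967,  0.00080289, -0.00032827, -0.00047499,
       -0.00057514, -0.00068952]), 'joint_torque': array([-2.58547143e-04, -4.91284704e+01, -4.03903294e-01, -3.12526345e+01,
       -6.40594075e-02,  4.37659642e-02,  1.61017233e-04]), 'position': array([ 6.49488893e-01, -7.41468430e-05,  2.46454632e-01]), 'tool_rot': array([-2.22054298, -2.22050567,  0.00227324]), 'ft_force': array([ 0.44240355, -0.02427818,  1.04034687]), 'torque': array([ 0.0254509 ,  0.01822492, -0.04630252]), 'grip_width': 1.0005912473440957}
scene {'intrinsics': array([[594.24911568,   0.        , 317.9101191 ],
       [  0.        , 594.24911568, 243.34510499],
       [  0.        ,   0.        ,   1.        ]]), 'rvec': array([ 2.14831358, -0.76557416,  0.39576511]), 'tvec': array([-0.40068565,  0.33259573,  1.01426046])}
side {'intrinsics': array([[471.44346429,   0.        , 321.40104666],
       [  0.        , 471.44346429, 243.92378276],
       [  0.        ,   0.        ,   1.        ]]), 'rvec': array([ 0.3603572 , -2.50034298,  1.63222631]), 'tvec': array([0.53305831, 0.18886596, 0.87412297])}
wrist {'intrinsics': array([[356.07908454,   0.        , 320.28159447],
       [  0.        , 356.07908454, 240.62940157],
       [  0.        ,   0.        ,   1.        ]]), 'rvec': array([-2.83864287e+00, -2.75085235e-04,  9.62572395e-04]), 'tvec': array([-0.64929386, -0.03562995,  0.39138338])}
```

View pics/scene0.png

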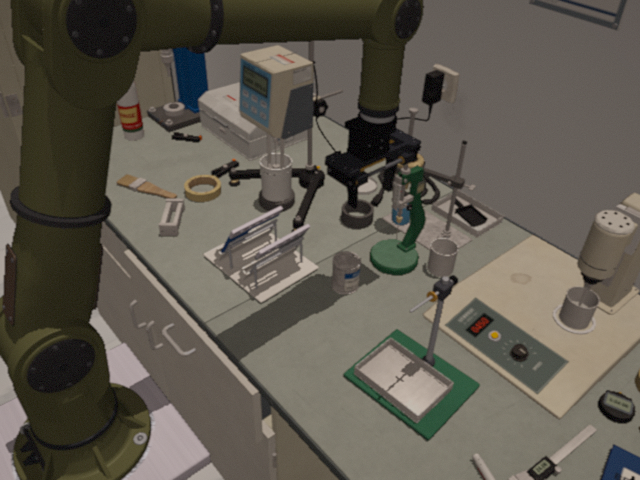

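View pics/side0.png

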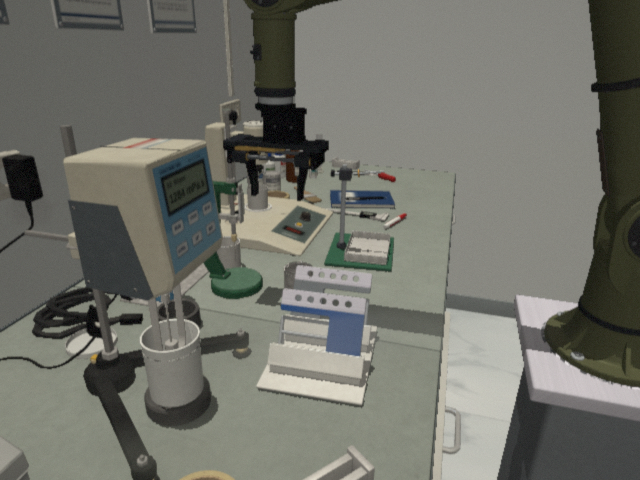

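View pics/wrist0.png

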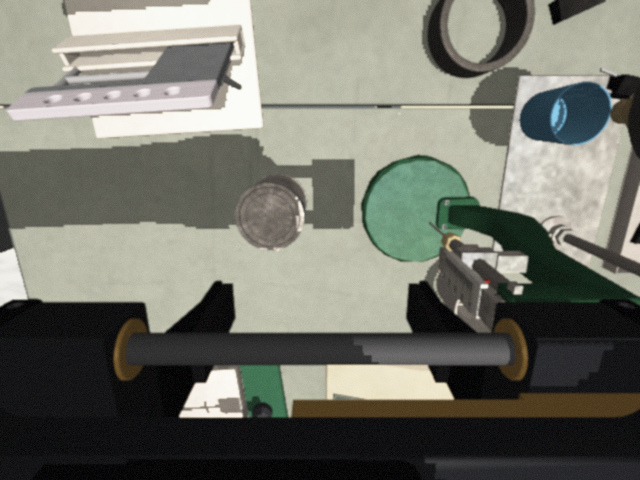

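The blue plate is in the left (+y) slot, at about (320,300) in the side view. The grey plate is on the right, and the stand is further right at about (430,300) in the scene view. I'll zoom in.

```bash
python3 - <<'E'
import cv2, numpy as np
a=cv2.imread('pics/scene0.png')[195:305,195:325]; b=cv2.imread('pics/side0.png')[250:410,240:400]
c=cv2.imread('pics/scene0.png')[265:335,395:475]; d=cv2.imread('pics/side0.png')[145:265,310:410]
def r(i,w,h): return cv2.resize(i,(w,h),interpolation=cv2.INTER_CUBIC)
cv2.imwrite('pics/z0.png',np.vstack([np.hstack([r(a,400,300),r(b,400,300)]),np.hstack([r(c,400,300),r(d,400,300)])]))
E
```

```text
(no output)
```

View pics/z0.png

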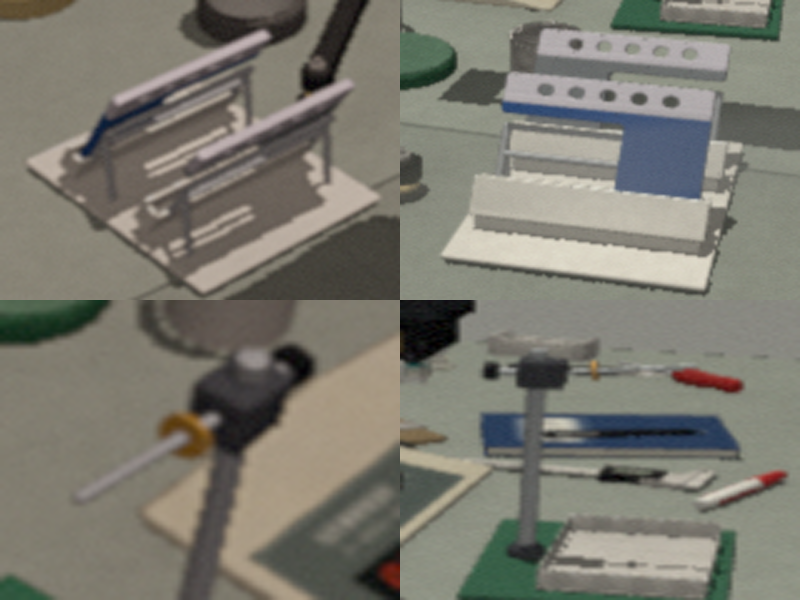

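```bash
cat > h.py <<'E'
import numpy as np, cv2
from scipy.spatial.transform import Rotation as R
def ray(m,px):
    K=m["intrinsics"]; Rm=R.from_rotvec(m["rvec"]).as_matrix(); t=np.array(m["tvec"])
    d=Rm.T@np.linalg.inv(K)@np.array([px[0],px[1],1.]); return -Rm.T@t, d/np.linalg.norm(d)
def tri(obs):
    A=np.zeros((3,3));b=np.zeros(3)
    for m,p in obs:
        o,d=ray(m,p);P=np.eye(3)-np.outer(d,d);A+=P;b+=P@o
    x=np.linalg.solve(A,b)
    return x,[np.linalg.norm((np.eye(3)-np.outer(d,d))@(x-o)) for o,d in (ray(*q) for q in obs)]
def onz(m,p,z):
    o,d=ray(m,p); return o+d*(z-o[2])/d[2]
def proj(m,x):
    return cv2.projectPoints(np.array([x],float),m["rvec"],m["tvec"],m["intrinsics"],None)[0].ravel()
E
python3 - <<'E'
from bench import *
from h import *
np.set_printoptions(precision=4,suppress=True)
s=camera_model("scene"); d=camera_model("side")
print('near top end',tri([(s,(232.4,233.5)),(d,(366.8,299))]))
print('far top end',tri([(s,(282.1,208.9)),(d,(283.2,290))]))
# pin tip & collar & rod
c=lambda x,y:(395+x/5,265+(y-300)*70/300); e=lambda x,y:(310+(x-400)/4,145+(y-300)*.4)
print('tip',tri([(s,c(78,497)),(d,e(668,371))]))
print('collar',tri([(s,c(187,434)),(d,e(595,370))]))
# grey top ends
f=lambda x,y:(195+x/3.077,195+y/2.727); g=lambda x,y:(240+(x-400)/2.5,250+y/1.875)
print('grey near',tri([(s,f(192,165)),(d,g(728,45))]),'far',tri([(s,f(352,85)),(d,g(540,30))]))
E
```

```text
near top end (array([0.43  , 0.1786, 0.125 ]), [np.float64(0.001180668658300744), np.float64(0.0011806686583009022)])
far top end (array([0.5703, 0.1883, 0.1224]), [np.float64(0.00017090081181904692), np.float64(0.0001709008118188658)])
tip (array([ 0.4917, -0.2682,  0.2115]), [np.float64(0.0020933486855080874), np.float64(0.0020933486855082015)])
collar (array([ 0.5402, -0.2687,  0.2112]), [np.float64(0.002483397606052115), np.float64(0.0024833976060521876)])
grey near (array([0.4353, 0.0897, 0.1234]), [np.float64(0.002773582613713608), np.float64(0.002773582613713639)]) far (array([0.5772, 0.0992, 0.124 ]), [np.float64(0.0001267146973266757), np.float64(0.00012671469732672506)])
```

```bash
python3 - <<'E'
from bench import *
from h import *
np.set_printoptions(precision=4,suppress=True)
w=camera_model("wrist"); s=get_state(); T=R.from_rotvec(s["tool_rot"]).as_matrix()
o,d=ray(w,(320,240)); print('cam in tool',T.T@(o-s["position"]),'axis in tool',T.T@d, T)
E
```

```text
cam in tool [ 0.0829 -0.0003 -0.137 ] axis in tool [-0.2965 -0.0001  0.955 ] [[-0.      1.     -0.0014]
 [ 1.      0.     -0.0001]
 [-0.0001 -0.0014 -1.    ]]
```

```bash
cat >> h.py <<'E'
def rel(s,P,M):
    T=R.from_rotvec(s["tool_rot"]).as_matrix()
    return np.round(np.degrees(R.from_matrix(T.T@M).as_rotvec()),2), np.round(1000*T.T@(np.array(P)-s["position"]),1)
def plate_axes(yaw,lean):  # yaw: angle of f (far dir) from world x, rad; lean deg towards -ex
    f=np.array([np.cos(yaw),np.sin(yaw),0]); z=np.array([0,0,1.]); yp=-f; ex=np.cross(yp,z)
    l=np.radians(lean); u=-np.sin(l)*ex+np.cos(l)*z; n=np.cos(l)*ex+np.sin(l)*z
    return n,yp,u
def toolA(yaw,lean):
    n,yp,u=plate_axes(yaw,lean); return np.column_stack([yp,n,-u])
E
python3 - <<'E'
from bench import *
from h import *
M=toolA(np.radians(4),30); n,yp,u=plate_axes(np.radians(4),30); print(np.linalg.det(M),M)
print(rel(get_state(),np.array([.5002,.1835,.1237])+.1*u,M))
E
```

```text
0.9999999999999998 [[-0.99756405 -0.06041088 -0.03487824]
 [-0.06975647  0.86391581  0.49878203]
 [-0.          0.5        -0.8660254 ]]
(array([-22.96,  24.49, -91.65]), array([ 133.7, -145.9,   36.6]))
```

send_rows:
  rotation:
    - [-23, 24.5, -91.5]
    - [-23, 24.5, -91.5]
    - [-23, 24.5, -91.5]
    - [-23, 24.5, -91.5]
    - [-23, 24.5, -91.5]
    - [-23, 24.5, -91.5]
    - [-23, 24.5, -91.5]
    - [-23, 24.5, -91.5]
    - [-23, 24.5, -91.5]
    - [-23, 24.5, -91.5]
    - [-23, 24.5, -91.5]
    - [-23, 24.5, -91.5]
  slide:
    - [134, -146, 37]
    - [134, -146, 37]
    - [134, -146, 37]
    - [134, -146, 37]
    - [134, -146, 37]
    - [134, -146, 37]
    - [134, -146, 37]
    - [134, -146, 37]
    - [134, -146, 37]
    - [134, -146, 37]
    - [134, -146, 37]
    - [134, -146, 37]
  fingers: [0, 0, 0, 0, 0, 0, 0, 0, 0, 0, 0, 0]
  force: 40

```text
time: 1.35
position: [0.5042, 0.1329, 0.2098]
tool_rot: [0.105, -3.016, -0.81]
ft_force: [0.4, 0.1, -0.2]
grip_width: 0.503
```

```bash
python3 - <<'E'
from bench import *
import cv2
print(get_state()["joint_positions"])
for n in ["wrist","side"]:
    im=get_image(n); cv2.imwrite(f"pics/{n}1.png",im[:,:,::-1])
E
```

```text
[ 0.12647537  0.1051413  -0.10846659  1.88207741 -0.54130916  1.25308875
  1.85748015]
```

View pics/wrist1.png

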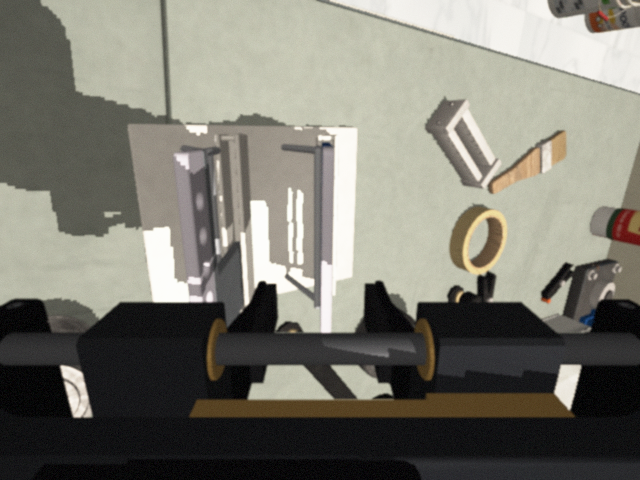

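View pics/side1.png

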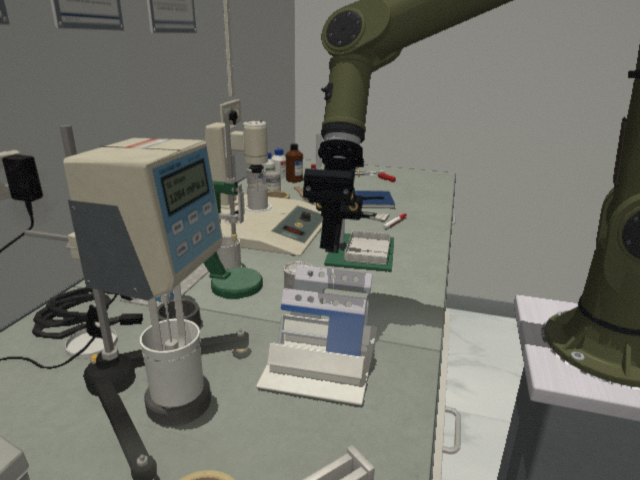

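```bash
python3 - <<'E'
import cv2, numpy as np
a=cv2.imread('pics/wrist1.png')[120:340,270:380]; b=cv2.imread('pics/side1.png')[255:365,255:385]
b0=cv2.imread('pics/wrist1.png')[130:330,150:260]
def r(i,w,h): return cv2.resize(i,(w,h),interpolation=cv2.INTER_CUBIC)
cv2.imwrite('pics/z1.png',np.hstack([r(a,300,600),r(b,500,423) if 0 else cv2.copyMakeBorder(r(b,500,423),0,177,0,0,0)]))
E
```

```text
(no output)
```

View pics/z1.png

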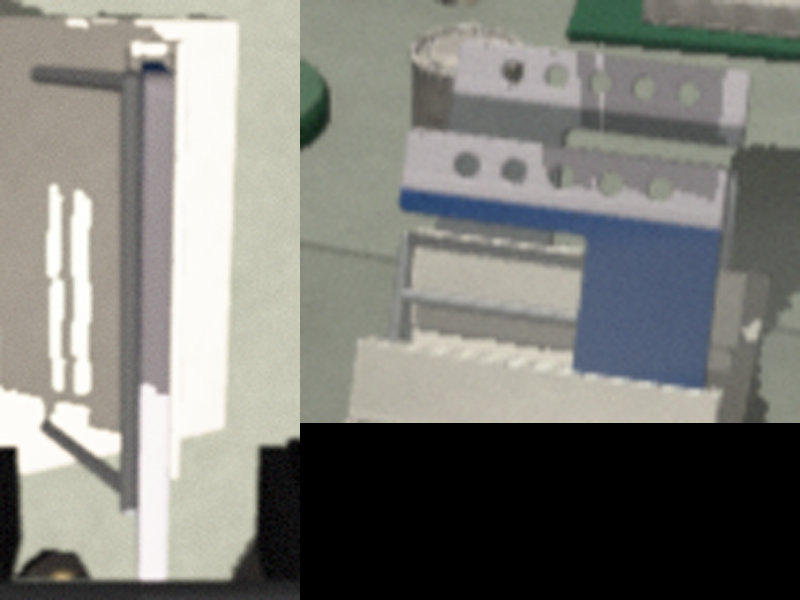

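```bash
python3 - <<'E'
from bench import *
from h import *
np.set_printoptions(precision=4,suppress=True)
w=camera_model("wrist"); s=camera_model("side"); sc=camera_model("scene")
o1,d1=ray(w,(332.7,147)); o2,d2=ray(w,(331.2,325))
H=[(298.2,297.6),(310.6,299.2),(323.9,301),(335.9,302.8),(348.6,304.4)]
def pl(o,d,p0,n): return o+d*(n@(p0-o))/(n@d)
print('near corner tri',tri([(w,(332.7,145)),(s,(367.6,298.7))]))
for lean in (28,30,32):
  for yaw in (3.3,4,4.7):
    n,yp,u=plate_axes(np.radians(yaw),lean)
    # depth of top edge along ray: pick z=0.122
    a=o1+d1*((.125-o1[2])/d1[2]); b=o2+d2*((.125-o2[2])/d2[2])
    pts=np.array([pl(*ray(s,h),a,n) for h in H])
    print(lean,yaw,'b off plane mm',1000*n@(b-a),'spac',1000*np.linalg.norm(np.diff(pts,axis=0),axis=1),'ends',pts[0],pts[-1],1000*u@(pts[0]-pts[-1]))
E
```

```text
near corner tri (array([0.4272, 0.1847, 0.1288]), [np.float64(0.00044896326494091706), np.float64(0.0004489632649409657)])
28 3.3 b off plane mm 1.2537638587682847 spac [21.1633 22.4763 20.1059 21.0028] ends [0.5405 0.1975 0.1179] [0.4559 0.1928 0.1175] 0.45726756603707236
28 4 b off plane mm -0.1628813019795805 spac [21.0852 22.4072 20.0563 20.9627] ends [0.5402 0.1985 0.1186] [0.4559 0.193  0.1177] 0.9937096015785172
28 4.7 b off plane mm -1.5795021509536966 spac [21.01   22.341  20.0092 20.9252] ends [0.5399 0.1995 0.1192] [0.4558 0.1933 0.1178] 1.5271754470492007
30 3.3 b off plane mm 1.2297347666178233 spac [21.1555 22.4689 20.1005 20.9944] ends [0.5405 0.1977 0.1181] [0.4559 0.193  0.1177] 0.456461995737877
30 4 b off plane mm -0.1597595898744775 spac [21.0791 22.4011 20.0518 20.9551] ends [0.5401 0.1987 0.1187] [0.4558 0.1933 0.1178] 0.9920163368648531
30 4.7 b off plane mm -1.5492301005418998 spac [21.0054 22.3362 20.0054 20.9184] ends [0.5398 0.1997 0.1193] [0.4558 0.1935 0.118 ] 1.5246573609160818
32 3.3 b off plane mm 1.204207432080355 spac [21.1478 22.4615 20.0952 20.986 ] ends [0.5404 0.1979 0.1182] [0.4558 0.1933 0.1178] 0.45621398028109383
32 4 b off plane mm -0.15644323531819446 spac [21.0729 22.3951 20.0472 20.9476] ends [0.5401 0.1989 0.1188] [0.4558 0.1935 0.118 ] 0.9915345630523892
32 4.7 b off plane mm -1.5170705518931944 spac [21.0008 22.3315 20.0017 20.9115] ends [0.5397 0.1999 0.1194] [0.4557 0.1938 0.1181] 1.5240009335240383
```

```bash
cat >> h.py <<'E'
MID=np.array([.4982,.1923,.1163]); YAW=np.radians(3.9)
E
python3 - <<'E'
from bench import *
from h import *
n,yp,u=plate_axes(YAW,30); s=get_state()
M=toolA(YAW,27.5); b=-M[:,2]
for g in (.035,.010): print(rel(s,MID-.003*yp+g*u+.006*b,M))
E
```

```text
(array([ 2.54,  0.04, -0.11]), array([-1. ,  4.8, 69.6]))
(array([ 2.54,  0.04, -0.11]), array([-1. ,  4.8, 94.6]))
```

send_rows:
  rotation:
    - [2.5, 0, 0]
    - [2.5, 0, 0]
    - [2.5, 0, 0]
    - [2.5, 0, 0]
    - [2.5, 0, 0]
    - [2.5, 0, 0]
  slide:
    - [-1, 5, 20]
    - [-1, 5, 45]
    - [-1, 5, 60]
    - [-1, 5, 70]
    - [-1, 5, 70]
    - [-1, 5, 70]
  fingers: [0, 0, 0, 0, 0, 0]

```text
time: 2.05
position: [0.5027, 0.1731, 0.1529]
tool_rot: [0.102, -3.036, -0.744]
ft_force: [1.2, -0.7, -0.8]
grip_width: 0.497
```

```bash
python3 - <<'E'
from bench import *
import cv2, numpy as np
a=get_image("wrist")[:,:,::-1]; b=get_image("side")[:,:,::-1][150:400,230:430]
cv2.imwrite("pics/v2.png",np.hstack([cv2.resize(a,(560,420)),cv2.resize(b,(240,300)).repeat(1,0)[:,:,:] if 0 else cv2.resize(b,(240,420))]))
E
```

```text
(no output)
```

View pics/v2.png

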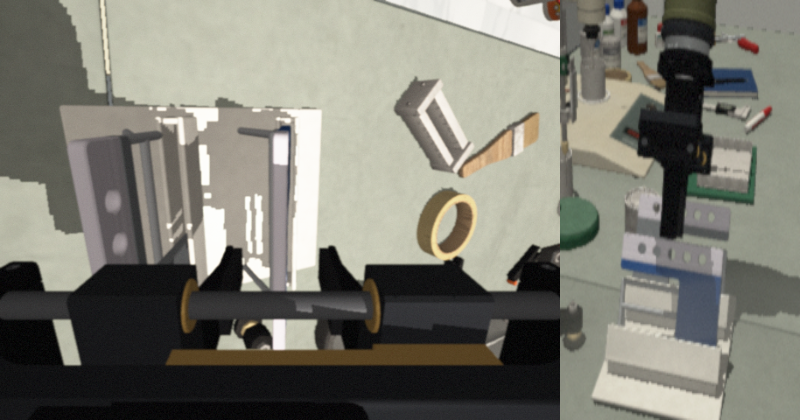

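The plate sits centred between the open fingers: its column is 279 of 560, and the fingers are at 230 and 335. I'll advance 25 mm and watch the force.

send_rows:
  rotation:
    - [0, 0, 0]
    - [0, 0, 0]
    - [0, 0, 0]
    - [0, 0, 0]
  slide:
    - [0, 0, 10]
    - [0, 0, 20]
    - [0, 0, 25]
    - [0, 0, 25]
  fingers: [0, 0, 0, 0]

```text
time: 2.55
position: [0.5007, 0.1854, 0.1291]
tool_rot: [0.103, -3.033, -0.743]
ft_force: [-0.5, -0.2, -0.3]
grip_width: 0.497
```

```bash
python3 - <<'E'
from bench import *
import cv2, numpy as np
print(get_state()["position"],get_state()["ft_force"])
a=get_image("scene")[:,:,::-1][140:320,180:420]; b=get_image("side")[:,:,::-1][200:400,250:410]
cv2.imwrite("pics/v3.png",np.hstack([cv2.resize(a,(480,360)),cv2.resize(b,(288,360))]))
E
```

```text
[0.50068245 0.18541137 0.12911024] [-0.46925168 -0.23022661 -0.28376344]
```

View pics/v3.png

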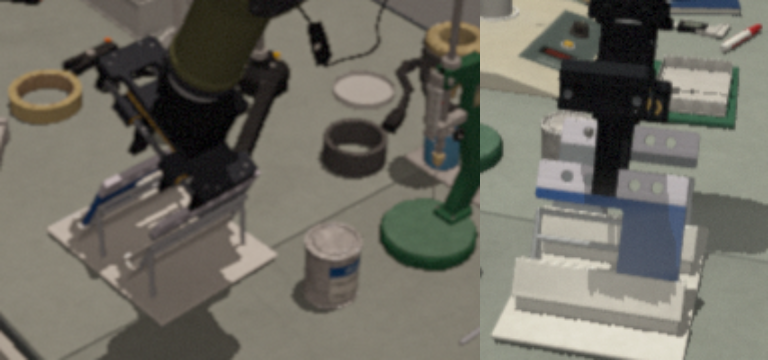

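The fingers straddle the bar around the middle hole, with the +21 and +42 holes visible at (633,187) and (656,187). There's no contact so far, so I'll close.

send_rows:
  rotation:
    - [0, 0, 0]
    - [0, 0, 0]
    - [0, 0, 0]
    - [0, 0, 0]
    - [0, 0, 0]
    - [0, 0, 0]
  slide:
    - [0, 0, 0]
    - [0, 0, 0]
    - [0, 0, 0]
    - [0, 0, 0]
    - [0, 0, 0]
    - [0, 0, 0]
  fingers: [1, 1, 1, 1, 1, 1]
  force: 45

```text
time: 3.25
position: [0.5018, 0.186, 0.1311]
tool_rot: [0.102, -3.034, -0.748]
ft_force: [0.0, 3.8, 2.5]
grip_width: 0.086
```

send_rows:
  rotation:
    - [0, 0, 0]
    - [0, 0, 0]
    - [0, 0, 0]
    - [0, 0, 0]
    - [0, 0, 0]
    - [0, 0, 0]
    - [0, 0, 0]
  slide:
    - [0, -0.4, -8]
    - [0, -0.8, -18]
    - [0, -1.2, -28]
    - [0, -1.6, -38]
    - [0, -2, -48]
    - [0, -2.6, -60]
    - [0, -2.6, -60]
  fingers: [1, 1, 1, 1, 1, 1, 1]

```text
time: 3.95
position: [0.5039, 0.1555, 0.1839]
tool_rot: [0.103, -3.036, -0.747]
ft_force: [-0.8, 3.4, 3.1]
grip_width: 0.09
```

```bash
python3 - <<'E'
from bench import *
import cv2, numpy as np
print(get_state()["position"],get_state()["ft_force"])
a=get_image("scene")[:,:,::-1][140:320,180:420]; b=get_image("side")[:,:,::-1][200:400,250:410]
cv2.imwrite("pics/v4.png",np.hstack([cv2.resize(a,(480,360)),cv2.resize(b,(288,360))]))
E
```

```text
[0.50394633 0.15553823 0.18394453] [-0.83702637  3.41615306  3.05424163]
```

View pics/v4.png

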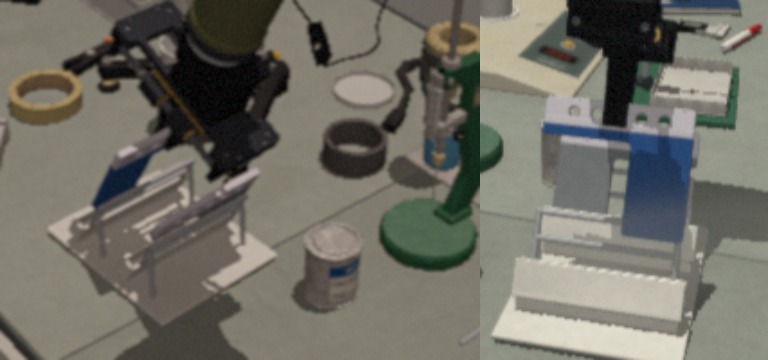

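```bash
python3 - <<'E'
from bench import *
from h import *
s=get_state(); n,yp,u=plate_axes(YAW,30)
print(rel(s,s["position"]+.06*u,toolA(YAW,27.5)))
print(rel(s,[.48,.09,.34],toolA(YAW,0)))
E
```

```text
(array([0.12, 0.13, 0.02]), array([ -0.1,  -2.5, -59.9]))
(array([ 2.762e+01,  1.300e-01, -1.000e-02]), array([  27.9,   16. , -168.7]))
```

send_rows:
  rotation:
    - [0, 0, 0]
    - [0, 0, 0]
    - [0, 0, 0]
    - [0, 0, 0]
    - [5, 0, 0]
    - [10, 0, 0]
    - [15, 0, 0]
    - [20, 0, 0]
    - [25, 0, 0]
    - [27.6, 0, 0]
    - [27.6, 0, 0]
  slide:
    - [0, -0.4, -10]
    - [0, -1, -25]
    - [0, -1.7, -40]
    - [0, -2.5, -60]
    - [5, 0, -85]
    - [10, 4, -110]
    - [15, 8, -130]
    - [20, 12, -150]
    - [25, 15, -165]
    - [28, 16, -169]
    - [28, 16, -169]
  fingers: [1, 1, 1, 1, 1, 1, 1, 1, 1, 1, 1]

```text
time: 5.15
position: [0.4799, 0.0898, 0.3396]
tool_rot: [-0.11, 3.137, -0.005]
ft_force: [-1.2, -0.2, -3.0]
grip_width: 0.082
```

```bash
python3 - <<'E'
from bench import *
from h import *
import cv2
s=get_state(); print(s["position"],s["ft_force"],s["joint_positions"])
M=np.array([[0,1,0],[1,0,0],[0,0,-1.]]).astype(float)
print(rel(s,[.385,-.293,.30],M))
a=get_image("scene")[:,:,::-1][60:320,150:420]; b=get_image("side")[:,:,::-1][130:400,230:410]
cv2.imwrite("pics/v5.png",np.hstack([cv2.resize(a,(480,460)),cv2.resize(b,(300,460))]))
E
```

```text
[0.47987736 0.08977755 0.33963984] [-1.23374966 -0.20305352 -2.999551  ] [-0.00801266 -0.04726857 -0.22386153  1.68234877 -0.00709481  1.50334356
  1.40962466]
(array([-2.000e-02,  2.500e-01,  9.401e+01]), array([ 121.5, -375.1,   40.5]))
```

View pics/v5.png

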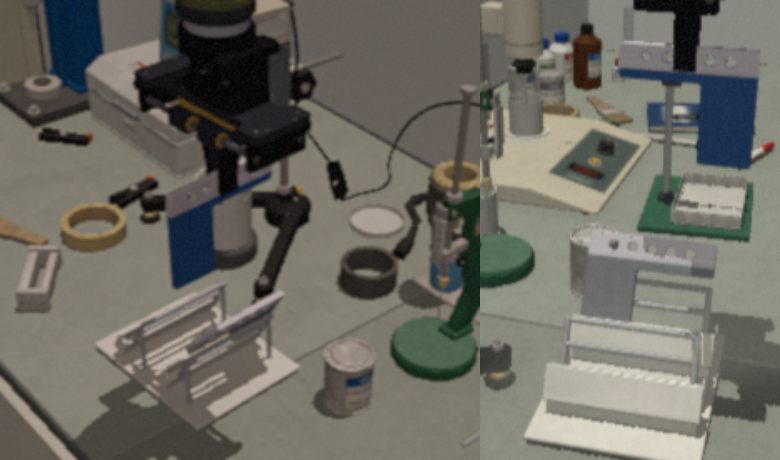

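The plate is upright in the grip and clear of the rack. The grey plate is undisturbed. Now I'll move to a standoff in front of the pin.

send_rows:
  rotation:
    - [0, 0, 8]
    - [0, 0, 16]
    - [0, 0, 24]
    - [0, 0, 32]
    - [0, 0, 40]
    - [0, 0, 48]
    - [0, 0, 56]
    - [0, 0, 64]
    - [0, 0, 72]
    - [0, 0, 80]
    - [0, 0, 88]
    - [0, 0, 94]
  slide:
    - [10, -20, 0]
    - [20, -50, 0]
    - [35, -85, 0]
    - [50, -120, 0]
    - [65, -155, 0]
    - [80, -190, 0]
    - [90, -225, 0]
    - [100, -260, 5]
    - [110, -295, 10]
    - [115, -330, 20]
    - [120, -360, 30]
    - [121, -375, 40]
  fingers: [1, 1, 1, 1, 1, 1, 1, 1, 1, 1, 1, 1]

```text
time: 6.45
position: [0.3817, -0.2976, 0.298]
tool_rot: [2.237, 2.205, -0.002]
ft_force: [0.2, -0.2, -2.6]
grip_width: 0.085
```

send_rows:
  rotation:
    - [0, 0, 0]
    - [0, 0, 0]
    - [0, 0, 0]
  slide:
    - [0, 0, 0]
    - [0, 0, 0]
    - [0, 0, 0]
  fingers: [1, 1, 1]

```text
time: 6.75
position: [0.3845, -0.2925, 0.2998]
tool_rot: [2.221, 2.22, 0.001]
ft_force: [-0.4, 0.1, -1.7]
grip_width: 0.093
```

```bash
python3 - <<'E'
from bench import *
from h import *
import pickle
s=get_state(); print(s["position"],s["tool_rot"],s["ft_force"],s["joint_positions"])
D={"w":camera_model("wrist"),"pos":s["position"]}; pickle.dump(D,open("w6.pkl","wb"))
for n in("wrist","scene","side"): cv2.imwrite(f"pics/{n}6.png",get_image(n)[:,:,::-1])
a=cv2.imread("pics/scene6.png")[150:410,300:500]; b=cv2.imread("pics/side6.png")[130:280,290:410]
cv2.imwrite("pics/v6.png",np.hstack([cv2.resize(a,(400,520),interpolation=2),cv2.resize(b,(400,520),interpolation=2)]))
E
```

```text
[ 0.38452525 -0.2924937   0.29983085] [2.22092859e+00 2.22006922e+00 8.90500587e-04] [-0.42256098  0.07574406 -1.68077756] [ 0.42973565 -0.06209892  0.1584836   1.77443772  0.00959898  1.42706581
  0.58617055]
```

View pics/wrist6.png

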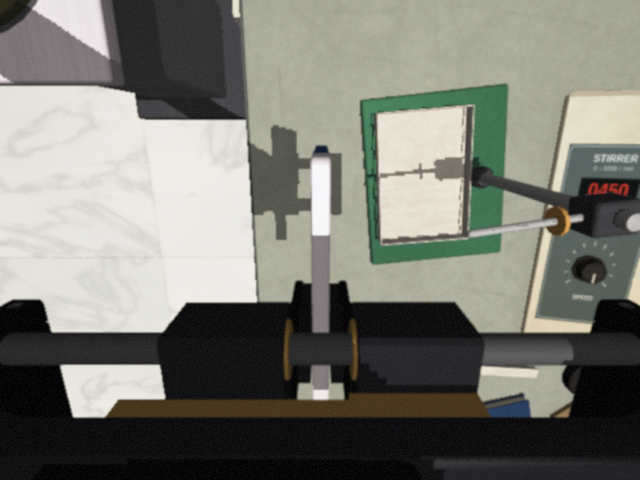

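View pics/v6.png

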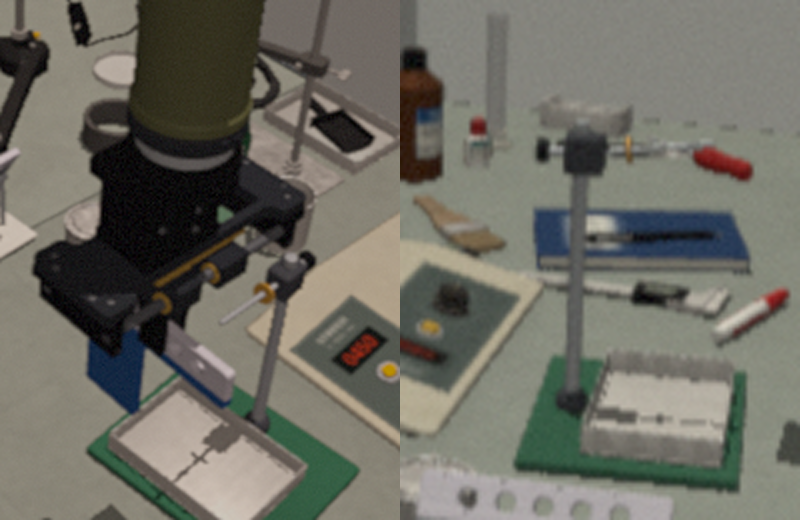

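```bash
python3 - <<'E'
import cv2, numpy as np
a=cv2.imread("pics/wrist6.png")[190:260,450:610]; b=cv2.imread("pics/scene6.png")[265:335,395:475]; c=cv2.imread("pics/side6.png")[160:190,330:390]
cv2.imwrite("pics/z6.png",np.vstack([cv2.resize(a,(800,350),interpolation=2),np.hstack([cv2.resize(b,(286,250),interpolation=2),cv2.resize(c,(500,250),interpolation=2),np.zeros((250,14,3),np.uint8)])]))
E
```

```text
(no output)
```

View pics/z6.png

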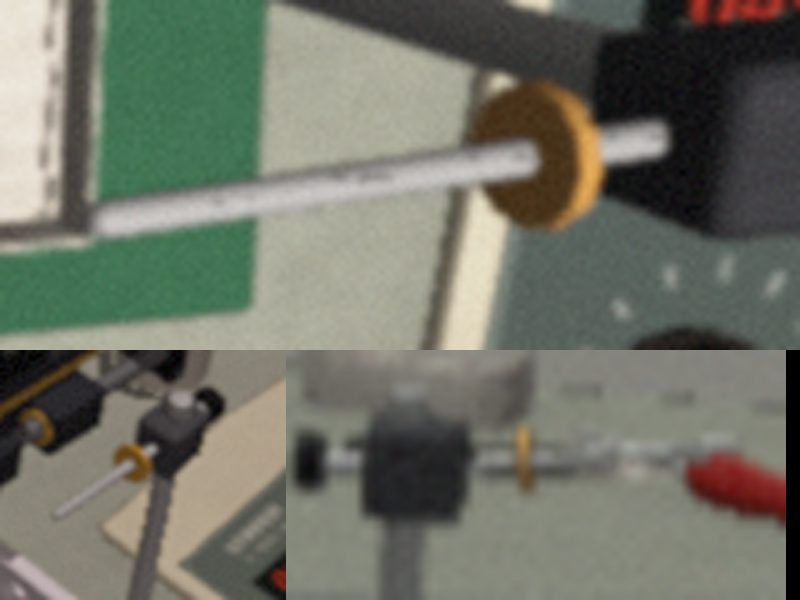

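```bash
python3 - <<'E'
from bench import *
from h import *
import pickle
np.set_printoptions(precision=4,suppress=True)
w=pickle.load(open("w6.pkl","rb"))["w"]; s=camera_model("scene"); d=camera_model("side")
for nm,o in {"tip ws":[(w,(468.8,234.4)),(s,(410.7,311.8))],"tip wsd":[(w,(468.8,234.4)),(s,(410.7,311.8)),(d,(384.5,171))],
 "col ws":[(w,(556.4,220.6)),(s,(430.5,296.6))],"col wsd":[(w,(556.4,220.6)),(s,(430.5,296.6)),(d,(358.6,173))]}.items(): print(nm,tri(o))
a=onz(w,(468.8,234.4),.2195); b=onz(w,(556.4,220.6),.2112); print(a,b,np.linalg.norm(b-a),np.degrees(np.arctan2(*(b-a)[1::-1])))
# stand base corners z=.01 and tray
for p in [(361,100),(507,85),(501,250),(373,263)]: print(onz(w,p,.01))
E
```

```text
tip ws (array([ 0.4807, -0.2744,  0.2184]), [np.float64(0.0011173069883984314), np.float64(0.0011173069883984874)])
tip wsd (array([ 0.4787, -0.2747,  0.2194]), [np.float64(0.0011667008498198977), np.float64(0.002216360803531195), np.float64(0.0023932272891423897)])
col ws (array([ 0.5393, -0.2667,  0.2116]), [np.float64(0.0005797859428897454), np.float64(0.0005797859428895815)])
col wsd (array([ 0.5391, -0.2667,  0.2108]), [np.float64(7.718635499660336e-05), np.float64(0.0011646168397115267), np.float64(0.0011311581840596874)])
[ 0.4791 -0.2735  0.2195] [ 0.5388 -0.2666  0.2112] 0.060714300059277214 6.589934103641855
[ 0.4305 -0.1785  0.01  ]
[ 0.5915 -0.163   0.01  ]
[ 0.6141 -0.3558  0.01  ]
[ 0.4525 -0.3733  0.01  ]
```

```bash
python3 - <<'E'
import cv2, numpy as np
a=cv2.imread("pics/v5.png")[30:180,600:780]; b=cv2.imread("pics/wrist6.png")[135:245,300:345]
cv2.imwrite("pics/z7.png",np.hstack([cv2.resize(a,(540,450),interpolation=2),cv2.resize(b,(184,450),interpolation=2)]))
E
```

```text
(no output)
```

View pics/z7.png

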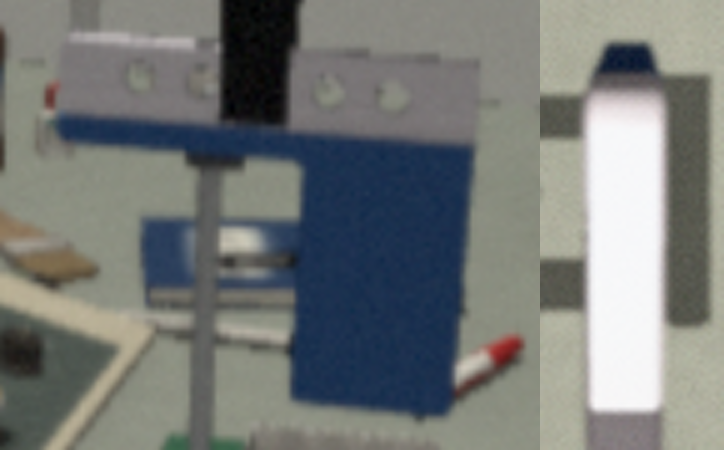

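```bash
python3 - <<'E'
from bench import *
from h import *
import pickle
np.set_printoptions(precision=2,suppress=True)
d=camera_model("side"); P=np.array([.47988,.08978,.33964]); T=R.from_rotvec([-0.11,3.137,-0.005]).as_matrix()
H=[(139,75),(203,80),(328,92),(392,96),(66,35),(480,65),(450,412),(294,398)]
for h in H:
    v=(600+h[0]/3,30+h[1]/3); px=(230+(v[0]-480)/1.66667,130+v[1]/1.7037)
    o,r=ray(d,px); o_=T.T@(o-P); r_=T.T@r; q=o_+r_*((.004-o_[1])/r_[1]); print(q*1000)
print('expected from grasp', end=' ')
G=np.array([.5018,.186,.1311]);TG=R.from_rotvec([.102,-3.034,-.748]).as_matrix(); print(1000*TG.T@(MID-G))
D=pickle.load(open("w6.pkl","rb")); w=D["w"];P6=D["pos"];T6=R.from_rotvec([2.2209,2.2201,.0009]).as_matrix()
for r in (145.5,157):
    o,q=ray(w,(320.5,r)); o=T6.T@(o-P6);q=T6.T@q
    for z in (0,.003,.006): print(r,z,1000*(o+q*(z-o[2])/q[2]))
E
```

```text
[-38.88   4.    15.66]
[-17.35   4.    15.77]
[24.16  4.   16.7 ]
[45.07  4.   16.47]
[-63.87   4.     4.24]
[72.5   4.    4.51]
[ 72.44   4.   122.4 ]
[ 18.76   4.   122.79]
expected from grasp [ 3.18 -1.1  16.14]
145.5 0 [77.13 -0.09  0.  ]
145.5 0.003 [77.   -0.08  3.  ]
145.5 0.006 [76.88 -0.08  6.  ]
157 0 [72.95 -0.09  0.  ]
157 0.003 [72.73 -0.08  3.  ]
157 0.006 [72.52 -0.08  6.  ]
```

```bash
cat >> h.py <<'E'
TIP=np.array([.480,-.2738,.2192]); PY=np.radians(6.5)
AX=np.array([np.cos(PY)*np.cos(np.radians(8)),np.sin(PY)*np.cos(np.radians(8)),-np.sin(np.radians(8))])
MP=np.array([[-np.sin(PY),np.cos(PY),0],[np.cos(PY),np.sin(PY),0],[0,0,-1.]])
HOLE=np.array([.0242,0,.0165])
def tcp_for(s): return TIP+AX*s-MP@HOLE
E
python3 - <<'E'
from bench import *
from h import *
s=get_state()
for x in (-.03,-.012,0,.03): print(x,tcp_for(x),rel(s,tcp_for(x),MP))
E
```

```text
-0.03 [ 0.45322244 -0.30120748  0.23987519] (array([ 0.11,  0.09, -6.52]), array([-8.6, 68.3, 60.6]))
-0.012 [ 0.47093269 -0.29918966  0.23737008] (array([ 0.11,  0.09, -6.52]), array([-6.6, 86. , 63.1]))
0 [ 0.48273952 -0.29784444  0.2357    ] (array([ 0.11,  0.09, -6.52]), array([-5.2, 97.8, 64.8]))
0.03 [ 0.51225659 -0.29448139  0.23152481] (array([ 0.11,  0.09, -6.52]), array([ -1.9, 127.4,  69. ]))
```

send_rows:
  rotation:
    - [0, 0, -2]
    - [0, 0, -4]
    - [0, 0, -6.5]
    - [0, 0, -6.5]
    - [0, 0, -6.5]
    - [0, 0, -6.5]
    - [0, 0, -6.5]
  slide:
    - [-2, 15, 10]
    - [-4, 35, 30]
    - [-6, 50, 50]
    - [-8.5, 62, 60.5]
    - [-8.5, 68, 60.5]
    - [-8.5, 68, 60.5]
    - [-8.5, 68, 60.5]
  fingers: [1, 1, 1, 1, 1, 1, 1]

```text
time: 7.6
position: [0.4525, -0.302, 0.2405]
tool_rot: [2.093, 2.339, 0.0]
ft_force: [-1.0, -0.1, -2.8]
grip_width: 0.087
```

```bash
python3 - <<'E'
from bench import *
from h import *
import pickle
s=get_state(); print(s["position"],rel(s,tcp_for(-.03),MP),s["ft_force"],s["joint_positions"])
pickle.dump(camera_model("wrist"),open("w8.pkl","wb"))
for n in("wrist","scene","side"): cv2.imwrite(f"pics/{n}8.png",get_image(n)[:,:,::-1])
w=cv2.imread("pics/wrist8.png")[130:350,270:490]; a=cv2.imread("pics/scene8.png")[240:400,350:470]; b=cv2.imread("pics/side8.png")[150:240,320:400]
r=lambda i,k,h:cv2.resize(i,(k,h),interpolation=2)
cv2.imwrite("pics/v8.png",np.hstack([r(w,400,400),r(a,300,400)]));cv2.imwrite("pics/v8b.png",r(b,533,600))
E
```

```text
[ 0.45247876 -0.30199154  0.24052857] (array([ 0.12,  0.12, -0.13]), array([0.7, 0.8, 0.7])) [-1.02087603 -0.12767164 -2.76615051] [ 0.40521208  0.09574666  0.14363423  1.73439707 -0.01380828  1.30952012
  0.66292442]
```

View pics/v8.png

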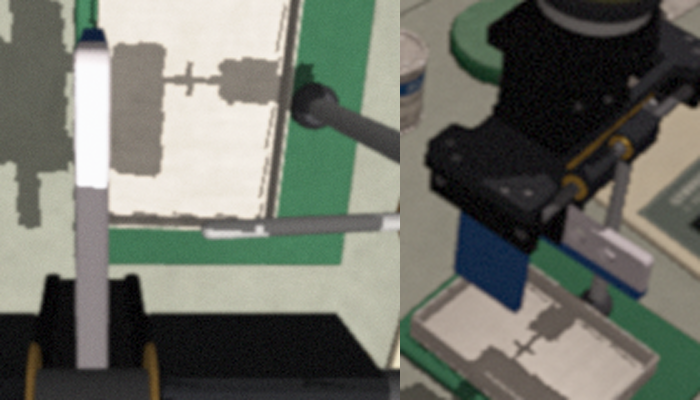

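View pics/v8b.png

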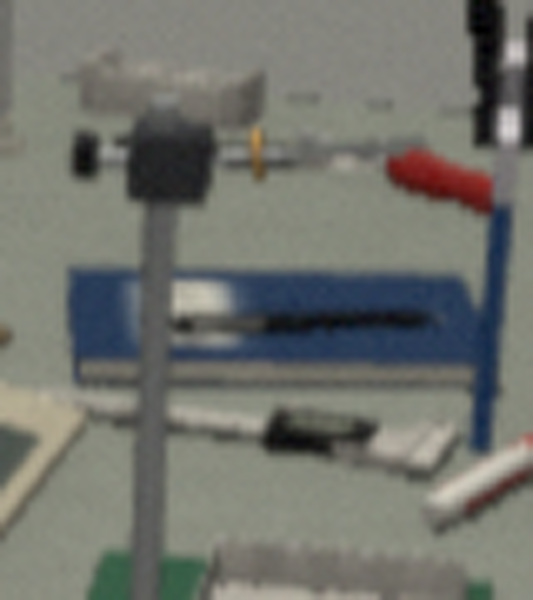

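```bash
python3 - <<'E'
from bench import *
from h import *
import pickle
np.set_printoptions(precision=4,suppress=True)
w6=pickle.load(open("w6.pkl","rb"))["w"]; w8=pickle.load(open("w8.pkl","rb")); d=camera_model("side")
print('w8 proj tip',proj(w8,TIP),'obs 382.2 257.6','w6',proj(w6,TIP),'obs 468.8 234.4','side',proj(d,TIP),'obs 383.75 171.5')
print(proj(w8,TIP+.0584*AX),proj(d,TIP+.0584*AX))
print(tri([(w6,(468.8,234.4)),(w8,(382.2,257.6))]))
E
```

```text
w8 proj tip [384.74   257.5152] obs 382.2 257.6 w6 [469.9939 234.6726] obs 468.8 234.4 side [382.9972 170.7335] obs 383.75 171.5
[498.6076 251.4907] [359.0094 172.5644]
(array([ 0.4783, -0.2731,  0.2215]), [np.float64(0.00011710468882494307), np.float64(0.00011710468882495165)])
```

send_rows:
  rotation:
    - [0, 0, 0]
    - [0, 0, 0]
    - [0, 0, 0]
    - [0, 0, 0]
    - [0, 0, 0]
    - [0, 0, 0]
  slide:
    - [0.7, 10, 1.8]
    - [0.7, 20, 3.2]
    - [0.7, 27, 4.2]
    - [0.7, 34, 5]
    - [0.7, 40, 6]
    - [0.7, 40, 6]
  fingers: [1, 1, 1, 1, 1, 1]

```text
time: 8.35
position: [0.493, -0.2962, 0.233]
tool_rot: [2.093, 2.342, 0.0]
ft_force: [-0.0, 0.3, -2.6]
grip_width: 0.087
```

```bash
python3 - <<'E'
from bench import *
from h import *
import pickle
s=get_state(); print(s["position"],rel(s,tcp_for(.01),MP),s["ft_force"])
pickle.dump(camera_model("wrist"),open("w9.pkl","wb"))
for n in("wrist","side","scene"): cv2.imwrite(f"pics/{n}9.png",get_image(n)[:,:,::-1])
w=cv2.imread("pics/wrist9.png")[130:350,270:490]; b=cv2.imread("pics/side9.png")[150:240,320:400]
r=lambda i,k,h:cv2.resize(i,(k,h),interpolation=2)
cv2.imwrite("pics/v9.png",np.hstack([r(w,400,400),r(b,356,400)]))
E
```

```text
[ 0.49301916 -0.29621953  0.23299551] (array([ 0.05,  0.04, -0.08]), array([-0.5, -0.5, -1.3])) [-0.02472911  0.28484804 -2.61585682]
```

View pics/v9.png

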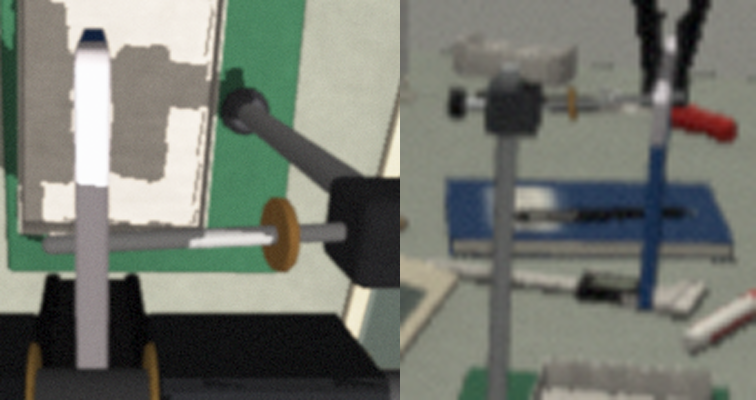

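The pin now passes through the hole: its tip shows left of the plate at (50,242), with no side force. I'll slide it further on.

send_rows:
  rotation:
    - [0, 0, 0]
    - [0, 0, 0]
    - [0, 0, 0]
    - [0, 0, 0]
    - [0, 0, 0]
  slide:
    - [0, 5, 0.5]
    - [0, 10, 1]
    - [0, 15, 1.5]
    - [0, 20, 2]
    - [0, 20, 2]
  fingers: [1, 1, 1, 1, 1]

```text
time: 9.0
position: [0.5128, -0.294, 0.2312]
tool_rot: [2.093, 2.341, 0.001]
ft_force: [0.2, -0.4, -2.5]
grip_width: 0.089
```

```bash
python3 - <<'E'
from bench import *
from h import *
s=get_state(); print(s["position"],rel(s,tcp_for(.03),MP),s["ft_force"])
E
```

```text
[ 0.51283803 -0.29399999  0.23123275] (array([ 0.07,  0.05, -0.09]), array([-0.4, -0.6, -0.3])) [ 0.24835251 -0.43523813 -2.51884497]
```

send_rows:
  rotation:
    - [0, 0, 0]
    - [0, 0, 0]
    - [0, 0, 0]
    - [0, 0, 0]
  slide:
    - [0, 0, 1]
    - [0, 0, 2]
    - [0, 0, 2.5]
    - [0, 0, 2.5]
  fingers: [1, 1, 1, 1]

```text
time: 9.4
position: [0.5117, -0.2946, 0.2288]
tool_rot: [2.094, 2.34, -0.0]
ft_force: [0.1, 0.6, -3.5]
grip_width: 0.089
```

send_rows:
  rotation:
    - [0, 0, 0]
    - [0, 0, 0]
    - [0, 0, 0]
  slide:
    - [0, 0, 0.7]
    - [0, 0, 1.2]
    - [0, 0, 1.2]
  fingers: [1, 1, 1]

```text
time: 9.7
position: [0.512, -0.2946, 0.228]
tool_rot: [2.094, 2.34, 0.0]
ft_force: [-1.1, 0.9, -0.5]
grip_width: 0.09
```

send_rows:
  rotation:
    - [0, 0, 0]
    - [0, 0, 0]
    - [0, 0, 0]
  slide:
    - [0, 0, 0.5]
    - [0, 0, 0.7]
    - [0, 0, 0.7]
  fingers: [1, 1, 1]

```text
time: 10.0
position: [0.5121, -0.2947, 0.2278]
tool_rot: [2.093, 2.339, 0.0]
ft_force: [-1.4, 0.8, 3.5]
grip_width: 0.086
```

```bash
python3 - <<'E'
from bench import *
from h import *
s=get_state(); print(s["position"],rel(s,tcp_for(.03),MP),s["ft_force"],s["torque"])
for n in("wrist","side","scene"): cv2.imwrite(f"pics/{n}10.png",get_image(n)[:,:,::-1])
w=cv2.imread("pics/wrist10.png")[130:350,270:490]; b=cv2.imread("pics/side10.png")[150:240,320:400]
r=lambda i,k,h:cv2.resize(i,(k,h),interpolation=2)
cv2.imwrite("pics/v10.png",np.hstack([r(w,400,400),r(b,356,400)]))
print(get_state()["ft_force"])
E
```

```text
[ 0.51207505 -0.29465726  0.22776025] (array([ 0.1 ,  0.09, -0.15]), array([ 0.1,  0.2, -3.8])) [-1.44907984  0.77446377  3.5392989 ] [0.1399198  0.33634426 0.0132965 ]
[-1.03032826  0.58284014  3.68319864]
```

View pics/v10.png

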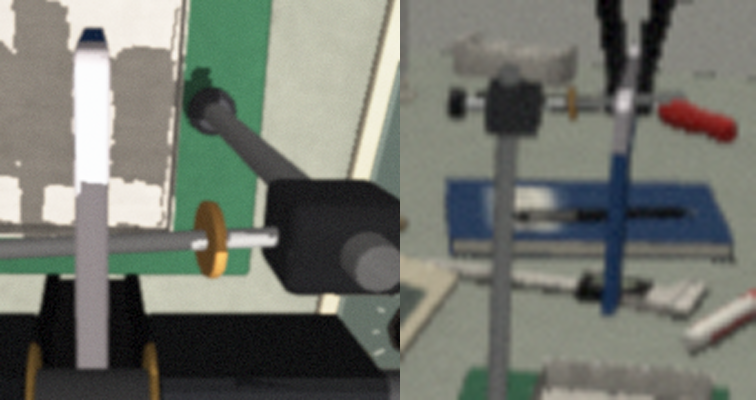

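The hole's upper edge now rests on the pin (fz went from −2.5 to +3.5). I'll open gently.

send_rows:
  rotation:
    - [0, 0, 0]
    - [0, 0, 0]
    - [0, 0, 0]
    - [0, 0, 0]
    - [0, 0, 0]
    - [0, 0, 0]
    - [0, 0, 0]
    - [0, 0, 0]
  slide:
    - [0, 0, -0.4]
    - [0, 0, -0.4]
    - [0, 0, -0.4]
    - [0, 0, -0.4]
    - [0, 0, -0.4]
    - [0, 0, -0.4]
    - [0, 0, -0.4]
    - [0, 0, -0.4]
  fingers: [0.9, 0.8, 0.76, 0.72, 0.65, 0.55, 0.45, 0.45]
  force: 10

```text
time: 10.95
position: [0.512, -0.2946, 0.2275]
tool_rot: [2.094, 2.34, 0.0]
ft_force: [0.7, 0.2, -0.3]
grip_width: 0.263
```

```bash
python3 - <<'E'
from bench import *
from h import *
for n in("wrist","side","scene"): cv2.imwrite(f"pics/{n}11.png",get_image(n)[:,:,::-1])
w=cv2.imread("pics/wrist11.png")[130:350,270:490]; b=cv2.imread("pics/side11.png")[150:240,320:400]
r=lambda i,k,h:cv2.resize(i,(k,h),interpolation=2)
cv2.imwrite("pics/v11.png",np.hstack([r(w,400,400),r(b,356,400)]))
print(get_state()["ft_force"])
E
```

```text
[-0.24306905  0.1341916   0.01561214]
```

View pics/v11.png

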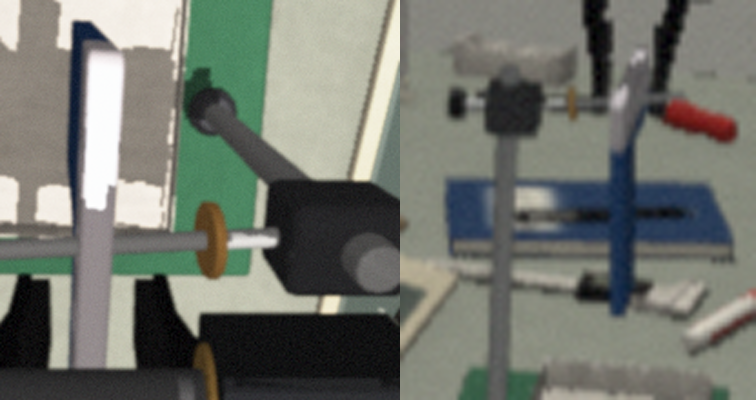

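The plate hangs freely between the open fingers with its face leaning a few degrees, about the pin's slope. I'll retract straight up.

send_rows:
  rotation:
    - [0, 0, 0]
    - [0, 0, 0]
    - [0, 0, 0]
    - [0, 0, 0]
    - [0, 0, 0]
    - [0, 0, 0]
    - [0, 0, 0]
    - [0, 0, 0]
    - [0, 0, 0]
    - [0, 0, 0]
  slide:
    - [0, 0, -5]
    - [0, 0, -12]
    - [0, 0, -20]
    - [0, 0, -30]
    - [0, 0, -45]
    - [0, 0, -65]
    - [0, 0, -90]
    - [0, 0, -110]
    - [0, 0, -120]
    - [0, 0, -120]
  fingers: [0.45, 0.45, 0.45, 0.45, 0.45, 0.45, 0.45, 0.45, 0.45, 0.45]

```text
time: 12.1
position: [0.5124, -0.2948, 0.3498]
tool_rot: [2.091, 2.337, 0.002]
ft_force: [0.3, -0.0, -0.7]
grip_width: 0.276
```

```bash
python3 - <<'E'
from bench import *
from h import *
import pickle
print(get_state()["ft_force"]); pickle.dump(camera_model("wrist"),open("w12.pkl","wb"))
for n in("wrist","side","scene"): cv2.imwrite(f"pics/{n}12.png",get_image(n)[:,:,::-1])
w=cv2.imread("pics/wrist12.png"); b=cv2.imread("pics/side12.png")[150:390,240:400]; a=cv2.imread("pics/scene12.png")[190:430,300:460]
r=lambda i,k,h:cv2.resize(i,(k,h),interpolation=2)
cv2.imwrite("pics/v12.png",np.hstack([r(a,400,600),r(b,400,600)]));
E
```

```text
[ 0.27275581 -0.01490577 -0.66895978]
```

View pics/v12.png

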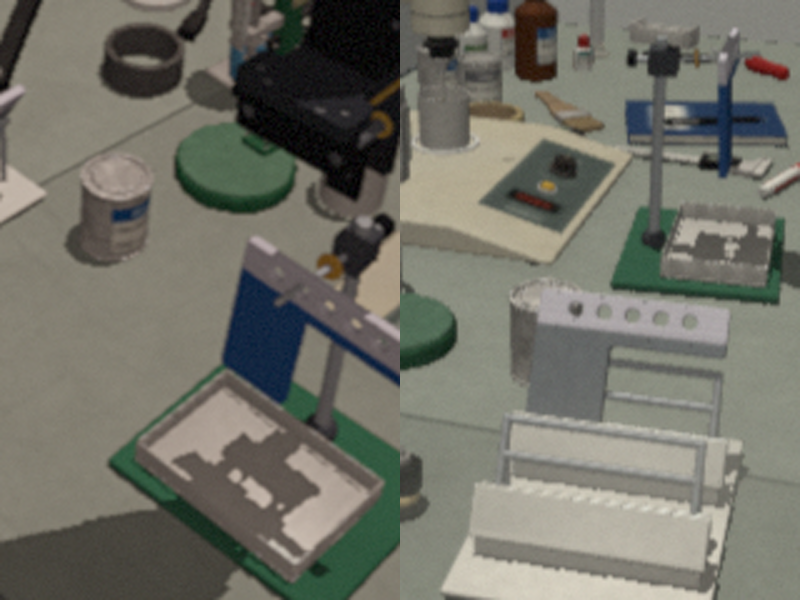

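View pics/wrist12.png

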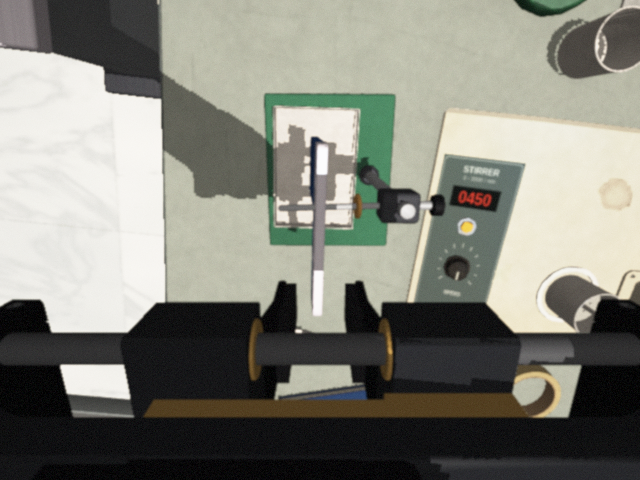

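```bash
python3 - <<'E'
from bench import *
from h import *
a=cv2.imread("pics/scene12.png")[275:355,385:485]; b=cv2.imread("pics/wrist12.png")[125:325,290:350]
r=lambda i,k,h:cv2.resize(i,(k,h),interpolation=2)
cv2.imwrite("pics/z12.png",np.hstack([r(a,600,480),r(b,144,480)]))
E
```

```text
(no output)
```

View pics/z12.png

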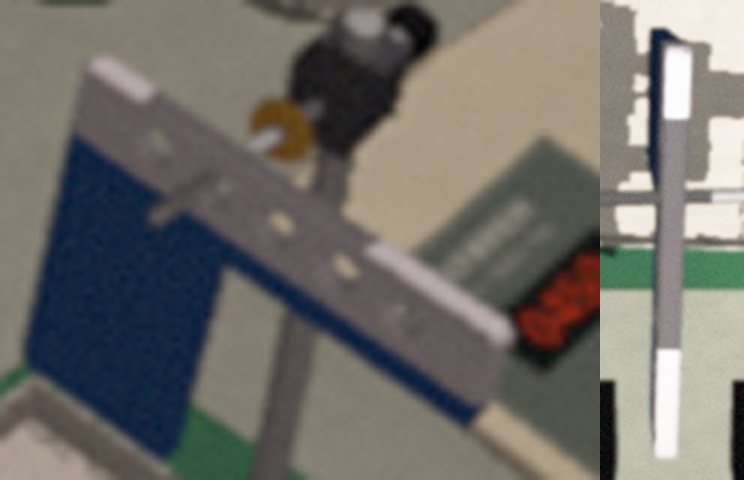

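```bash
python3 - <<'E'
from bench import *
from h import *
import pickle
np.set_printoptions(precision=4,suppress=True)
w=pickle.load(open("w12.pkl","rb")); s=camera_model("scene")
A,ea=tri([(w,(322.1,143.8)),(s,(400.8,285.3))]); B,eb=tri([(w,(317.1,315.4)),(s,(470.3,330))])
v=A-B; print(A,B,ea,eb,np.linalg.norm(v),'slope deg',np.degrees(np.arcsin(v[2]/np.linalg.norm(v))))
im0=cv2.imread("pics/scene12.png"); cv2.imwrite("pics/scene13.png",get_image("scene")[:,:,::-1]); im1=cv2.imread("pics/scene13.png")
d=cv2.absdiff(im0,im1)[275:400,385:485]; print('motion',d.max(),d.mean())
x0=cv2.imread("pics/scene0.png");
for nm,(r0,r1,c0,c1) in {"tin":(250,295,330,362),"rack-grey":(225,285,255,310)}.items(): print(nm,cv2.absdiff(x0,im1)[r0:r1,c0:c1].mean())
def cent(i,lo):
    t=cv2.matchTemplate(i[320:440,330:490],x0[375:415,365:410],cv2.TM_CCOEFF_NORMED); return cv2.minMaxLoc(t)[1],np.array(cv2.minMaxLoc(t)[3])+[330,320]
print('tray match (365,375 expected)',cent(im1,0))
E
```

```text
[ 0.5075 -0.2239  0.2255] [ 0.5195 -0.3618  0.223 ] [np.float64(0.002022185678021891), np.float64(0.0020221856780219005)] [np.float64(0.002596126547910174), np.float64(0.0025961265479101173)] 0.1384832681675705 slope deg 1.0159169096866298
motion 28 1.6097333333333332
tin 22.33703703703704
rack-grey 3.7925252525252526
tray match (365,375 expected) (0.7569209933280945, array([432, 347]))
```

send_rows:
  rotation:
    - [0, 0, 0]
    - [0, 0, 0]
    - [0, 0, 0]
    - [0, 0, 0]
    - [0, 0, 0]
    - [0, 0, 0]
    - [0, 0, 0]
    - [0, 0, 0]
    - [0, 0, 0]
    - [0, 0, 0]
  slide:
    - [0, 0, -10]
    - [0, 0, -20]
    - [0, 0, -20]
    - [0, 0, -20]
    - [0, 0, -20]
    - [0, 0, -20]
    - [0, 0, -20]
    - [0, 0, -20]
    - [0, 0, -20]
    - [0, 0, -20]
  fingers: [0.45, 0.45, 0.45, 0.45, 0.45, 0.45, 0.45, 0.45, 0.45, 0.45]

```text
time: 13.3
position: [0.5118, -0.2944, 0.3674]
tool_rot: [2.094, 2.34, 0.0]
ft_force: [-0.2, 0.0, 0.6]
grip_width: 0.277
```

```bash
python3 - <<'E'
from bench import *
from h import *
x0=cv2.imread("pics/scene0.png"); p=cv2.imread("pics/scene13.png")
im=np.ascontiguousarray(get_image("scene")[:,:,::-1]); cv2.imwrite("pics/scene14.png",im)
g=lambda i:cv2.cvtColor(i,cv2.COLOR_BGR2GRAY)
for nm,ref,(r0,r1,c0,c1) in [("plate still",p,(275,395,385,470)),("tin",x0,(250,295,330,362)),("grey",x0,(225,285,255,310))]:
    t=cv2.matchTemplate(g(im)[r0-15:r1+15,c0-15:c1+15],g(ref)[r0:r1,c0:c1],cv2.TM_CCOEFF_NORMED); _,v,_,l=cv2.minMaxLoc(t); print(nm,v,np.array(l)-15)
def tray(i):
    h=cv2.cvtColor(i,cv2.COLOR_BGR2HSV); m=cv2.inRange(h,(60,100,30),(90,255,255)); m[:325]=0; m[:,:340]=0; ys,xs=np.nonzero(m); return xs.min(),xs.max(),ys.max()
print(tray(x0),tray(im))
r=lambda i:cv2.resize(i[325:440,335:485],(390,300),interpolation=2)
cv2.imwrite("pics/v14.png",np.hstack([r(x0),r(im)]))
E
```

```text
plate still 0.9847874641418457 [0 0]
tin 0.46247145533561707 [-1  0]
grey 0.9670104384422302 [0 0]
(np.int64(345), np.int64(478), np.int64(439)) (np.int64(345), np.int64(478), np.int64(439))
```

View pics/v14.png

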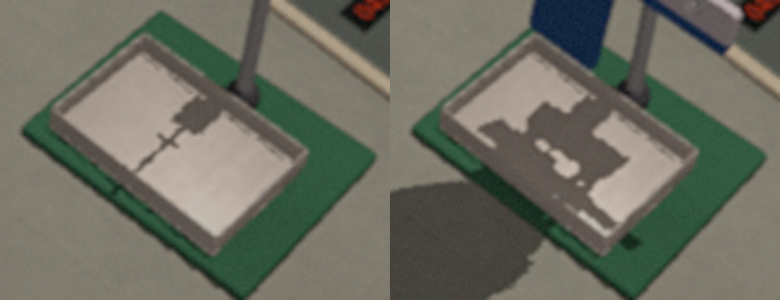

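```bash
python3 -c "
from bench import *
print(close_job())"
```

```text
the job is handed in; nothing more can be done
None
```

The blue plate is hanging on the pin by its +21 mm hole, and I handed the job in at about 13.4 s of the 48 s allowed. I chose that hole because the plate's centre of mass works out at y ≈ +21 mm. No verdict was reported, so the results below are my own checks.

I gripped the plate shallowly so that the gripper's body cleared the grey plate. I then drew it out along its slope, turned it upright, slid it onto the pin and let it settle before opening the fingers and backing off straight up.

Last checks:
- **Hole:** the scene view shows all five hole positions, with the pin through the second from the leg end, which is +21 mm.
- **Level:** the top edge came out about 1° from level. The two camera rays disagreed by 2–2.6 mm there, so the figure is good to roughly 1–2°.
- **Upright:** the face leans slightly, as expected from the pin's 8° slope. I judged this by eye and did not measure it.
- **At rest:** there was no shift between pictures about 1.2 s apart. The gripper is about 140 mm above its release height and touching nothing.
- **Grey plate and tray:** the grey plate's picture match showed zero pixel shift. The tray looks the same against the stand's base in before and after views.
- **Tin (weaker check):** its picture matched only poorly (0.46, offset 1 pixel), probably because the lighting and shadow on it had changed. By eye it is at the same pixel, about (346,272), and nothing came near it.

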